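# Run the mould carriage up to the wax injector's nozzle

### The arm

A 6-joint arm with a two-finger parallel gripper is mounted at the origin on the work surface. World frame = base frame: x ahead of the robot, y to its left, z up, the work surface at z = 0. Lengths are in m, angles in rad, forces in N, time in s.
With the tool pointing down it reaches from about 0.35 to 0.775 m from the base axis. Payload 5.5 kg.
Tool frame: the origin (TCP) lies midway between the tips of the shut fingers; the grasp point (between the pads) lies 19 mm behind it; z points along the fingers, y is the direction in which the jaws open and shut (so a half turn about z gives the same grasp; the last joint's range is limited). The gripper opens to 85 mm and grips with 20 to 120 N. Pads are 22 mm wide; open, the fingers measure 114 mm over their backs; the gripper's body (76 mm by 85 mm) begins 54 mm behind the grasp point. The pads swing forward as they close: fully open they stand 13 mm farther back than shut.
Start: joints at [1.176, 0.313, 0.046, 1.304, 0, 1.431], TCP at [0.145, 0.556, 0.196] pointing down, gripper open.
Joint ranges: [-2.76, 2.76], [-0.86, 1.69], [-1.03, 1.26], [-2.2, 2.34], [-1.47, 1.5], [-3.14, 3.14]. Speed limits (rad/s): [2.57, 2.57, 3.14, 3.14, 3.14, 3.14].

### API

Orientations are given as a unit quaternion [w, x, y, z].
In Python, from workcell import env gives the robot as it stands.
- The arm moves only by the shell command python3 -m creep 'ROWS' [OPENING] [FORCE]. ROWS is JSON, a list of rows, each a list of 6 numbers: the shift along the tool's x, y, z in m, then the turn, a rotation vector about the tool's x, y, z in degrees. A call has exactly 8 rows; each row is the pose to reach, as a shift and turn from the pose commanded when the call began, along the tool's axes at that moment; what a row does not reach only later rows make up. A row lasts 1/10 s, in which the tool goes at most 50 mm and 8.59 degrees, less where a joint would pass 70% of its speed; a pose out of reach is approached as far as the arm can. A call with a gripper value outside its range is refused whole. OPENING is the finger opening in m, from 0 to 0.0854, set as the call begins (- or left out, the last holds). The fingers move at their own pace and stop on an object; FORCE is the grip in N (left out, the last holds). Time passes only in rows, so rows that repeat a pose let the fingers close, or fill a call up. It gives the time, the measured TCP pose, the force and the opening at its end, in the units of the state.
- env.get_state(): the state, without advancing time (a new reading comes with each control period).
- env.read_camera(name): name is "side" or "top" or "wrist"; returns (picture, depth): 420x560x3 uint8, blue, green, red; 420x560 float32, m along the optical axis (not along the pixel's ray), 0 where there is no reading.
- env.camera_params(name): a dict with "fx", "fy", "cx", "cy" (pixels), "k1" (the pictures are not rectified: a ray, as slopes to the right and down, at radius r is drawn at 1 + k1 r^2 times it, then the intrinsics apply), "position" and "orientation" of the camera in the world. Camera axes: x right, y up, looking along -z (the intrinsics and any distortion apply to the point x, -y, -z); pixel columns grow to the right and rows downward; lengths in m; the calibration is good to about 2 mm. A picture is of the moment at which its call begins: read the wrist's pose just before it. camera_params takes no time and is no camera call; for the wrist camera it gives the pose at the moment of the call.
- env.hand_in(): hands the job in, once; it reports no verdict.
The state is a dict: "clock": time; "joint_pos": joint angles; "qvel": joint speeds; "tau": joint torques, N m; "tcp_pos": TCP position; "orientation": TCP orientation; "wrist_force": force on the tool from outside, world axes, zero at the start; "ft_torque": the same for the moment, N m; "finger_gap": finger opening in m.
Only numpy, scipy, OpenCV 4.12 (cv2) and the standard library are available. Lean on these libraries where they do the work, as an engineer would, in place of code of your own. Each camera call takes 0.05 s, during which the arm holds its last target. There are 200 camera calls.

### The job

The wax injector's mould carriage stands back from the nozzle with its spring brake on. It is fingertip work with nothing to grip or lift: press down the ribbed black rubber brake pad in the middle of the carriage to free the brake, keep it pressed while you gently push the carriage along its rail until it is fully up against the marked stop at the nozzle, then let the pad come up so that the brake holds the carriage there. Never drag or shove the carriage with the brake on, and leave the loose moulds, bottle, jar and tools around the rail where they are.

Things in the scene. Friction and masses are not known exactly. Their poses are not given: they have to be found in the camera images.
- injector: Wax injector with its fixed mould rail. Origin on the table under the rail, which runs along the body's y axis from -235 to 205 mm, 64 mm wide, top 68 mm above the table. The machine (grey box 240 x 260 mm, 335 mm high, 520 mm with pot and pump) stands at the -y end, front face at y = -235 mm. The carriage is pushed in the body's -y direction, towards the nozzle. z is up.
- nozzle_tip (a point): Tip of the brass nozzle, which sticks out 48 mm in +y from the machine's face, on the rail's axis, 102 mm above the table. At the stop, the brass sprue bush at the front of the carriage's mould stands 2 mm from it.
- stop_face (a point): Marked stop: middle of the upper part of the face, towards the carriage, of the dark steel bar (116 x 14 mm, top 86 mm above the table, white line along its top) that lies across the rail before the nozzle. The carriage's deck, whose front edge is 115 mm ahead of the pad's centre, comes to rest on this face, so the pad's centre ends 115 mm from it in the injector's +y direction.
- carriage (a joint): How far the carriage has slid towards the nozzle, m: 0 at the rear stop, 0.180 fully against the marked stop. Aluminium carriage, captive on the rail; deck 100 mm wide, 175 mm long, top 82 mm above the table. With the brake freed it slides with 1 to 3 N; with the brake on it takes about 15 to 25 N to drag it.
- back_plate (a point): Middle of the top edge of the carriage's upright steel back plate (10 mm thick, 82 mm wide, top 128 mm above the table), just ahead of the brake pad; its rear face is 34 mm ahead of the pad's centre. Ahead of it lies the carriage's round green mould, 68 mm across, under a clamp bar with two brass nuts, highest point 142 mm above the table.
- brake (a joint): How far the brake pad is pressed down, m: 0 at rest with the brake on, 0.007 fully down. The spring needs about 8 N to begin to move and about 12 N fully down; the brake is free from about 0.001 m on and comes on again by itself when the pad is let up.
- pad_top (a point): Centre of the top of the ribbed black rubber brake pad, 54 mm across the rail and 60 mm along it. At rest it is 106 mm above the table, 3 mm above the aluminium cheeks at its two sides (8 mm thick, 58 mm apart inside). A low tail plate (top 98 mm above the table) stands 35 mm behind the pad's centre. The point rides with the carriage and goes down with the pad.
- mould_near: Bystander: loose round yellow rubber mould, 64 mm across, 40 mm high, on the table on the injector's -x side of the rail. Origin at the centre of its underside.
- mould_low: Bystander: loose round green rubber mould, 70 mm across, 36 mm high, the lower one of a stack of two on the injector's +x side of the rail. Origin at the centre of its underside.
- mould_upper: Bystander: loose round orange rubber mould, 66 mm across, 36 mm high, on top of the stack. Origin at the centre of its underside.
- oil_bottle: Bystander: small pale grey bottle with a white cap, 36 mm across, 105 mm high, on the injector's +x side of the rail. Origin at the centre of its underside.
- spatula: Bystander: wax scriber with a wooden handle and a steel shank, 170 mm long, lying beside the rail on the injector's -x side. Origin on the table under its middle.
- wax_jar: Bystander: jar of pink wax with a steel lid, 72 mm across, 85 mm high, beyond the rear end of the rail. Origin at the centre of its underside.
- brush: Bystander: brush, 160 mm long, lying beside the rear end of the rail on the injector's -x side. Origin on the table under its middle.

How it is judged:
By the outcome, as a careful person would: the job done as asked, in the order asked, and still so for the second after the job is handed in, with the robot touching nothing.
It also fails if it takes over 38 s, if anything falls off the work surface, if the arm or the gripper's body presses on something with over 40 N, if the wrist force passes 120 N, or if a joint passes its speed limit or range.

## Working session

There is one attempt and no reset: what is moved stays moved. The work goes in short steps, Python scripts to look and compute and a shell command to move; the robot and the scene stay as the last step left them, time stands still between calls to the robot, and variables do not carry over. Pictures are saved under pics/ and viewed, about 8 in all and at most 12, crops included, and the job is handed in when it is done.

```bash
mkdir -p pics; ls
cat > h.py <<'E'
import numpy as np, cv2
from scipy.spatial.transform import Rotation as R
from workcell import env
def rot(q): return R.from_quat([q[1],q[2],q[3],q[0]])
def ray(p,u,v):
    x=(u-p["cx"])/p["fx"]; y=(v-p["cy"])/p["fy"]
    a,b=x,y
    for _ in range(20):
        s=1+p["k1"]*(a*a+b*b); a,b=x/s,y/s
    return np.array(p["position"]), rot(p["orientation"]).apply([a,-b,-1.])
def plane(p,u,v,z):
    o,d=ray(p,u,v); return o+d*(z-o[2])/d[2]
def depthpt(p,u,v,D):
    o,d=ray(p,u,v); return o+d*D[int(v),int(u)]
E
python3 - <<'E'
from h import *
for n in("top","side"):
    p=env.camera_params(n);im,d=env.read_camera(n);cv2.imwrite(f"pics/{n}0.png",im);np.save(n+"0",d);print(n,p)
print(env.get_state())
E
```

```text
pics
top {'fx': 447.462018802589, 'fy': 447.462018802589, 'cx': 273.66617947065606, 'cy': 212.68831230129152, 'k1': -0.060130972165118354, 'position': array([0.46913963, 0.09585059, 0.96056717]), 'orientation': array([ 0.70990846,  0.03392962, -0.04611666, -0.70196297])}
side {'fx': 528.670697698178, 'fy': 528.670697698178, 'cx': 263.41189683794966, 'cy': 208.35827638405712, 'k1': -0.05433181048735458, 'position': array([ 1.21905685, -0.23629444,  0.68285704]), 'orientation': array([0.75307163, 0.37913477, 0.23341794, 0.48441306])}
{'clock': 0.1, 'joint_pos': array([1.17639264e+00, 3.13906187e-01, 4.50738247e-02, 1.30359976e+00,
       1.58350659e-05, 1.43120879e+00]), 'qvel': array([ 0.00049131, -0.00199555,  0.00370016, -0.00068589, -0.00081012,
        0.00130627]), 'tau': array([ 3.51764444e-03, -4.81724989e+01,  2.99245459e+01,  1.27591172e-02,
       -5.27369048e-05,  1.26639350e-05]), 'tcp_pos': array([0.14473407, 0.55594862, 0.19530129]), 'orientation': array([-2.23427286e-04,  1.27063620e-01,  9.91894232e-01, -7.86830796e-04]), 'wrist_force': array([ 0.6943001 , -0.6507162 , -0.07567875]), 'ft_torque': array([ 0.03205648, -0.01177464,  0.02526331]), 'finger_gap': 0.08521948878651746}
```

View pics/top0.png

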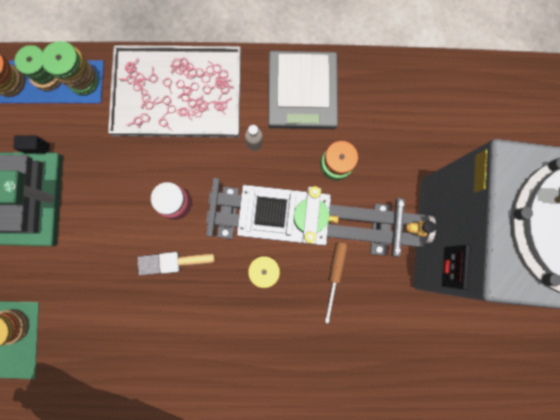

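View pics/side0.png

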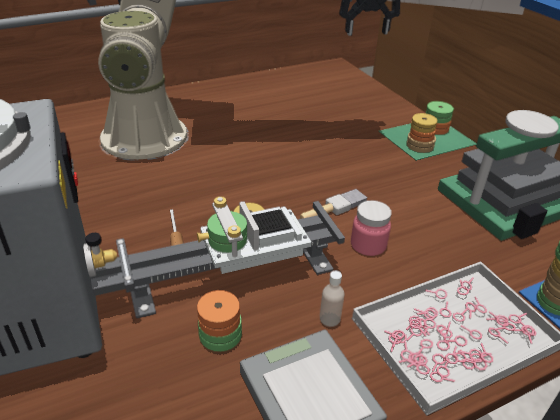

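The top view shows the pad at about (270,211), the back plate at x≈290, the stop bar with its white line at about (398,227), and the nozzle at about (420,228). The side view agrees. Next I measure the pad and the axis.

Run:
```python
from h import *
im=cv2.imread("pics/top0.png");d=np.load("top0.npy");p=env.camera_params("top")
g=im.max(2)
def blob(mask,x0,y0,x1,y1):
    m=np.zeros_like(mask);m[y0:y1,x0:x1]=mask[y0:y1,x0:x1]
    n,l,s,c=cv2.connectedComponentsWithStats(m);i=1+np.argmax(s[1:,4])
    r=cv2.minAreaRect(np.argwhere(l==i)[:,::-1].astype(np.float32));print(s[i],c[i],r);return r
r=blob((g<70).astype(np.uint8),248,190,293,232)
pad=plane(p,*r[0],.106);print("pad",pad, depthpt(p,*r[0],d))
# white line of bar
r2=blob((g>130).astype(np.uint8),392,195,406,260)
st=plane(p,*r2[0],.086);print("bar line",st)
bx=cv2.boxPoints(r2);print([plane(p,*b,.086)[:2].round(4) for b in bx])
# deck white
r3=blob((im.min(2)>120).astype(np.uint8),232,180,335,248)
print([plane(p,*b,.082)[:2].round(4) for b in cv2.boxPoints(r3)])
v=(st-pad)[:2];print("dir pad->bar",v,np.linalg.norm(v),np.degrees(np.arctan2(*v[::-1])))
cv2.imwrite("pics/crop0.png",cv2.resize(im[175:265,200:440],None,fx=3.3,fy=3.3,interpolation=cv2.INTER_CUBIC))
s=env.get_state();print(rot(s["orientation"]).as_matrix().round(3))
```

```text
[256 198  29  28 551] [270.16696915 211.20871143] ((270.054443359375, 211.4554443359375), (26.6669979095459, 25.77146339416504), 5.710593223571777)
pad [0.56873962 0.088566   0.106     ] [0.56838736 0.08859176 0.10902237]
[395 199  10  57 313] [398.92651757 226.78594249] ((399.2322998046875, 227.01547241210938), (6.58538293838501, 56.275089263916016), 3.814074993133545)
bar line [ 0.54322204 -0.16764244  0.086     ]
[array([ 0.4882, -0.1563]), array([ 0.5998, -0.166 ]), array([ 0.5991, -0.1793]), array([ 0.4874, -0.1694])]
[ 232  185  103   60 4197] [285.93257088 214.52799619] ((282.9486083984375, 214.4818878173828), (102.79508209228516, 57.88795852661133), 0.9877604246139526)
[array([0.5093, 0.1641]), array([0.6243, 0.1645]), array([ 0.6235, -0.0405]), array([ 0.508 , -0.0379])]
dir pad->bar [-0.02551757 -0.25620844] 0.2574760432356332 -95.68772661088603
[[-0.968  0.252 -0.001]
 [ 0.252  0.968 -0.002]
 [ 0.    -0.002 -1.   ]]
```

View pics/crop0.png

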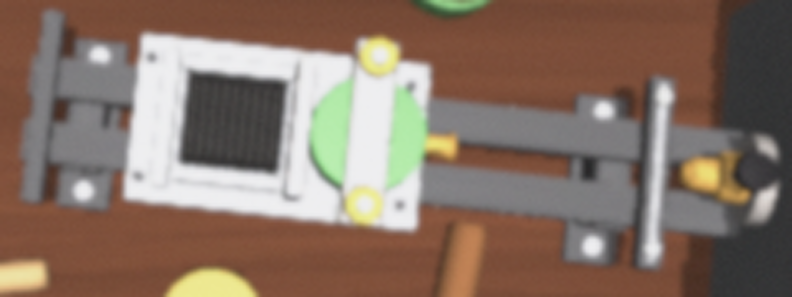

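Push direction is about -95.3° in world, with about 136 mm of travel to the stop. I shut the fingers and start the approach, turning the tool to align with the rail.

```bash
python3 -m creep '[[-0.033,-0.0216,0,0,0,-1.2],[-0.066,-0.0432,0,0,0,-2.4],[-0.1,-0.065,0,0,0,-3.6],[-0.14,-0.0916,0,0,0,-4.8],[-0.18,-0.1178,0,0,0,-6],[-0.22,-0.144,0,0,0,-7.2],[-0.26,-0.170,0,0,0,-8.4],[-0.3,-0.1964,0,0,0,-9.3]]' 0 20
cat > go.py <<'E'
from h import *
import sys
s=env.get_state();Rm=rot(s["orientation"])
t=np.array([float(a) for a in sys.argv[1:4]])
print(s["clock"],"tool shift",Rm.inv().apply(t-s["tcp_pos"]).round(4)); print(Rm.as_matrix().round(3), s["wrist_force"].round(2),s["finger_gap"])
E
python3 go.py .5687 .0886 .150
```

```text
clock: 0.9
tcp_pos: [0.3865, 0.2891, 0.1959]
orientation: [-0.0, 0.046, 0.999, -0.0]
wrist_force: [0.7, 0.7, 1.1]
finger_gap: -0.0
0.9 tool shift [-0.1998 -0.183   0.0458]
[[-0.996  0.091 -0.   ]
 [ 0.091  0.996  0.   ]
 [ 0.    -0.    -1.   ]] [0.69 0.7  1.13] -2.0333243081672246e-05
```

```bash
python3 -m creep '[[-0.033,-0.03,0,0,0,0],[-0.066,-0.06,0,0,0,0],[-0.1,-0.0915,0,0,0,0],[-0.133,-0.122,0,0,0,0],[-0.166,-0.152,0.01,0,0,0],[-0.19,-0.174,0.025,0,0,0],[-0.2,-0.183,0.04,0,0,0],[-0.2,-0.183,0.046,0,0,0]]'
python3 - <<'E'
from h import *
for n in("top","side"):
    im,d=env.read_camera(n);c=im[150:270,190:450] if n=="top" else im[160:290,150:380]
    cv2.imwrite(f"pics/{n}1.png",cv2.resize(c,None,fx=3,fy=3,interpolation=cv2.INTER_CUBIC))
im,d=env.read_camera("wrist");cv2.imwrite("pics/w1.png",im)
p=env.camera_params("wrist");s=env.get_state();print(s["tcp_pos"],s["wrist_force"],p["position"])
E
python3 go.py .5687 .0886 .106
```

```text
clock: 1.7
tcp_pos: [0.5676, 0.0888, 0.1475]
orientation: [-0.002, 0.048, 0.999, -0.0]
wrist_force: [-0.8, -0.0, -0.1]
finger_gap: -0.0
[0.56644746 0.09116912 0.14961311] [0.37910698 0.48726774 1.18070918] [0.48630908 0.09723365 0.32794751]
1.85 tool shift [-0.0026 -0.0024  0.0436]
[[-0.996  0.091 -0.002]
 [ 0.091  0.996  0.   ]
 [ 0.002  0.    -1.   ]] [0.38 0.49 1.18] 5.332339924164154e-05
```

View pics/side1.png

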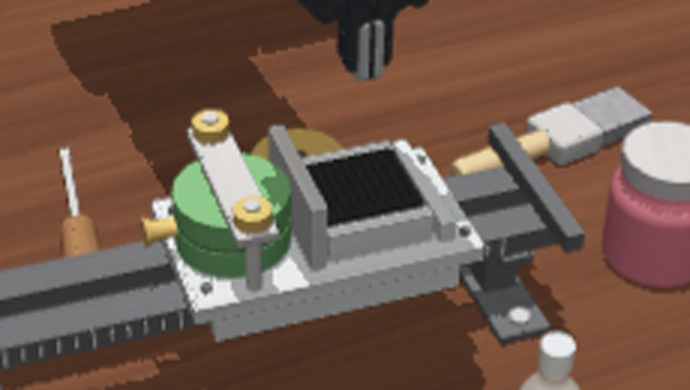

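View pics/w1.png

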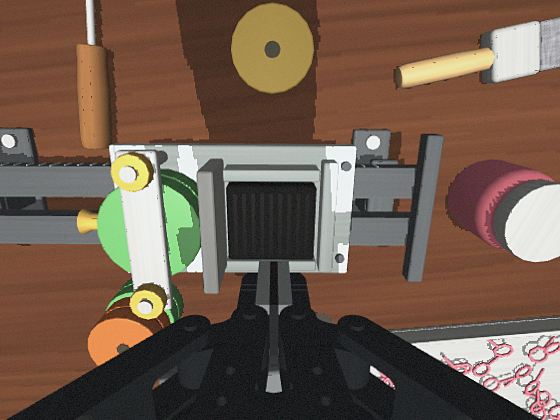

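In the wrist view the pad sits at about u 228–314, v 182–260, with the fingers over it. Before pressing I cross-check the pad's position by ray and the tip's position in the side view.

Run:
```python
from h import *
p=env.camera_params("wrist")
print([plane(p,u,v,.106).round(4) for u,v in((228,182),(314,182),(318,260),(228,260))], plane(p,272,221,.106))
q=env.camera_params("side")
def proj(q,X):
    c=rot(q["orientation"]).inv().apply(np.array(X)-q["position"]);a,b=c[0]/-c[2],-c[1]/-c[2];s=1+q["k1"]*(a*a+b*b)
    return a*s*q["fx"]+q["cx"],b*s*q["fy"]+q["cy"]
s=env.get_state()["tcp_pos"]
for X in(s,[.5687,.0886,.106]):
    u,v=proj(q,X);print("side crop",(u-150)*3,(v-160)*3)
```

```text
[array([0.5371, 0.0626, 0.106 ]), array([0.5423, 0.1189, 0.106 ]), array([0.5992, 0.1186, 0.106 ]), array([0.5933, 0.0551, 0.106 ])] [0.56689635 0.08888601 0.106     ]
side crop 363.4926072750015 118.43161914971779
side crop 359.36299531654953 181.74576041772272
```

The projected tip (363,118) and the visible one (370,78) disagree by about 28 mm. I check this with a fresh depth image before going lower.

Run:
```python
from h import *
q=env.camera_params("side");im,d=env.read_camera("side")
print(env.get_state()["tcp_pos"])
cv2.imwrite("pics/side2.png",cv2.resize(im[130:250,200:340],None,fx=4,fy=4,interpolation=cv2.INTER_CUBIC))
for v in range(166,206,3): print(v,[ (int(u),depthpt(q,u,v,d).round(3).tolist()) for u in(268,273,278)])
```

```text
[0.56694395 0.09143025 0.15041167]
166 [(268, [0.578, 0.078, 0.228]), (273, [0.572, 0.09, 0.221]), (278, [0.577, 0.096, 0.222])]
169 [(268, [0.571, 0.081, 0.217]), (273, [0.578, 0.087, 0.219]), (278, [0.577, 0.097, 0.216])]
172 [(268, [0.572, 0.081, 0.212]), (273, [0.578, 0.087, 0.214]), (278, [0.578, 0.096, 0.211])]
175 [(268, [0.571, 0.082, 0.205]), (273, [0.577, 0.088, 0.207]), (278, [0.576, 0.098, 0.204])]
178 [(268, [0.572, 0.082, 0.199]), (273, [0.576, 0.088, 0.201]), (278, [0.578, 0.097, 0.199])]
181 [(268, [0.571, 0.082, 0.193]), (273, [0.579, 0.087, 0.196]), (278, [0.326, 0.228, 0.001])]
184 [(268, [0.326, 0.203, -0.001]), (273, [0.578, 0.088, 0.19]), (278, [0.338, 0.222, 0.001])]
187 [(268, [0.336, 0.198, -0.001]), (273, [0.343, 0.207, 0.001]), (278, [0.346, 0.218, -0.001])]
190 [(268, [0.352, 0.19, 0.003]), (273, [0.355, 0.201, 0.002]), (278, [0.357, 0.213, -0.0])]
193 [(268, [0.36, 0.187, 0.001]), (273, [0.363, 0.197, 0.0]), (278, [0.365, 0.209, -0.002])]
196 [(268, [0.371, 0.181, 0.002]), (273, [0.373, 0.192, 0.0]), (278, [0.379, 0.202, 0.001])]
199 [(268, [0.379, 0.177, 0.0]), (273, [0.385, 0.187, 0.001]), (278, [0.39, 0.196, 0.002])]
202 [(268, [0.387, 0.174, -0.001]), (273, [0.394, 0.182, 0.0]), (278, [0.398, 0.192, 0.0])]
205 [(268, [0.396, 0.169, -0.002]), (273, [0.402, 0.178, -0.001]), (278, [0.406, 0.188, -0.001])]
```

View pics/side2.png

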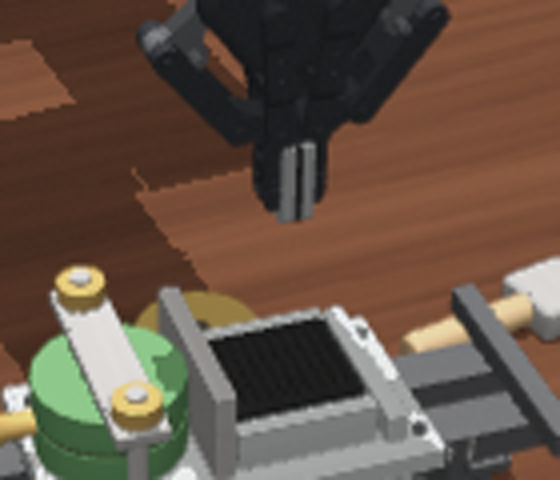

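The side depth puts the real fingertip at z≈0.187 against a reported 0.150, although laterally it agrees (0.567, 0.089). So I descend in guarded stages and let the force decide contact.

```bash
python3 -m creep '[[-0.001,-0.002,0.005,0,0,0],[-0.001,-0.002,0.012,0,0,0],[-0.001,-0.002,0.019,0,0,0],[-0.001,-0.002,0.026,0,0,0],[-0.001,-0.002,0.032,0,0,0],[-0.001,-0.002,0.036,0,0,0],[-0.001,-0.002,0.036,0,0,0],[-0.001,-0.002,0.036,0,0,0]]'
python3 - <<'E'
from h import *
q=env.camera_params("side");im,d=env.read_camera("side")
print(env.get_state()["tcp_pos"],env.get_state()["wrist_force"])
cv2.imwrite("pics/side3.png",cv2.resize(im[130:250,200:340],None,fx=4,fy=4,interpolation=cv2.INTER_CUBIC))
for v in range(184,214,2): print(v,[ (int(u),depthpt(q,u,v,d).round(3).tolist()) for u in(268,271,274)])
E
```

```text
clock: 2.7
tcp_pos: [0.5689, 0.088, 0.1141]
orientation: [-0.0, 0.046, 0.999, 0.0]
wrist_force: [0.4, -0.6, 0.8]
finger_gap: 0.0003
[0.56902968 0.08799447 0.11430467] [-1.01673959 -0.90043712 -0.34110456]
184 [(268, [0.58, 0.078, 0.194]), (271, [0.581, 0.083, 0.193]), (274, [0.576, 0.091, 0.187])]
186 [(268, [0.58, 0.078, 0.19]), (271, [0.577, 0.085, 0.186]), (274, [0.579, 0.09, 0.186])]
188 [(268, [0.573, 0.082, 0.18]), (271, [0.578, 0.085, 0.183]), (274, [0.579, 0.09, 0.182])]
190 [(268, [0.575, 0.081, 0.178]), (271, [0.577, 0.085, 0.178]), (274, [0.579, 0.09, 0.178])]
192 [(268, [0.574, 0.081, 0.173]), (271, [0.579, 0.084, 0.176]), (274, [0.578, 0.09, 0.173])]
194 [(268, [0.574, 0.081, 0.169]), (271, [0.575, 0.086, 0.168]), (274, [0.581, 0.089, 0.171])]
196 [(268, [0.577, 0.08, 0.167]), (271, [0.58, 0.084, 0.168]), (274, [0.579, 0.09, 0.165])]
198 [(268, [0.573, 0.082, 0.16]), (271, [0.579, 0.085, 0.163]), (274, [0.58, 0.089, 0.163])]
200 [(268, [0.574, 0.081, 0.157]), (271, [0.581, 0.084, 0.161]), (274, [0.579, 0.09, 0.157])]
202 [(268, [0.575, 0.081, 0.153]), (271, [0.582, 0.083, 0.157]), (274, [0.579, 0.091, 0.153])]
204 [(268, [0.575, 0.081, 0.148]), (271, [0.4, 0.174, 0.002]), (274, [0.4, 0.182, -0.001])]
206 [(268, [0.398, 0.169, -0.004]), (271, [0.406, 0.172, 0.001]), (274, [0.41, 0.177, 0.002])]
208 [(268, [0.403, 0.166, -0.005]), (271, [0.413, 0.168, 0.002]), (274, [0.536, 0.113, 0.103])]
210 [(268, [0.536, 0.101, 0.103]), (271, [0.539, 0.105, 0.103]), (274, [0.543, 0.109, 0.105])]
212 [(268, [0.545, 0.097, 0.106]), (271, [0.548, 0.101, 0.106]), (274, [0.55, 0.106, 0.106])]
```

View pics/side3.png

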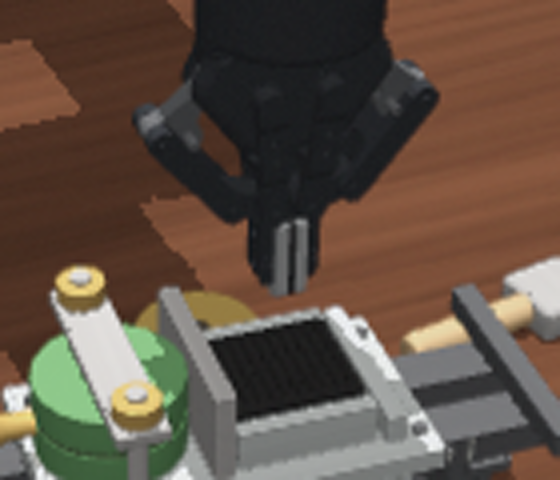

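The tip is at about z=0.150, still roughly 36 mm higher than reported. The finger linkage spreads along the rail, so I check its clearance over the back plate and clamp bar.

Run:
```python
from h import *
q=env.camera_params("side");im,d=env.read_camera("side")
np.save("s3",d)
P=np.array([depthpt(q,u,v,d) for v in range(130,206) for u in range(225,320) if d[v,u]>0])
t=env.get_state()["tcp_pos"]
m=(P[:,2]>.146)&(np.abs(P[:,0]-t[0])<.08)&(np.abs(P[:,1]-t[1])<.12);P=P[m]
for z in np.arange(.146,.26,.008):
    k=P[(P[:,2]>=z)&(P[:,2]<z+.008)]
    if len(k): print(round(z,3),len(k),"x",k[:,0].min().round(3),k[:,0].max().round(3),"y",k[:,1].min().round(3),k[:,1].max().round(3))
w,dw=env.read_camera("wrist");p=env.camera_params("wrist");print(t,depthpt(p,272,200,dw))
```

```text
0.146 10 x 0.57 0.58 y 0.08 0.093
0.154 59 x 0.563 0.582 y 0.074 0.101
0.162 66 x 0.562 0.584 y 0.073 0.102
0.17 72 x 0.561 0.582 y 0.073 0.101
0.178 64 x 0.562 0.582 y 0.073 0.1
0.186 59 x 0.568 0.584 y 0.07 0.11
0.194 164 x 0.558 0.585 y 0.054 0.121
0.202 236 x 0.555 0.587 y 0.047 0.127
0.21 177 x 0.557 0.588 y 0.041 0.131
0.218 216 x 0.556 0.588 y 0.035 0.138
0.226 234 x 0.563 0.59 y 0.029 0.147
0.234 317 x 0.551 0.59 y 0.026 0.149
0.242 324 x 0.553 0.591 y 0.027 0.147
0.25 278 x 0.558 0.592 y 0.042 0.133
0.258 198 x 0.556 0.589 y 0.046 0.127
[0.56912872 0.08801243 0.11440195] [0.54434572 0.08821892 0.10591875]
```

The linkage clears: at tip height 0.10, it is at least 0.16 high over the plate and 0.176 over the nuts. I go on with small guarded steps, first past the nominal contact height.

```bash
python3 -m creep '[[0,0,0.003,0,0,0],[0,0,0.006,0,0,0],[0,0,0.009,0,0,0],[0,0,0.011,0,0,0],[0,0,0.012,0,0,0],[0,0,0.012,0,0,0],[0,0,0.012,0,0,0],[0,0,0.012,0,0,0]]'
```

```text
clock: 3.65
tcp_pos: [0.5689, 0.0881, 0.1022]
orientation: [0.0, 0.046, 0.999, 0.0]
wrist_force: [0.4, -0.4, -0.4]
finger_gap: 0.0003
```

No contact at 0.102, which confirms the offset. I expect contact at a reading of about 0.07.

```bash
python3 -m creep '[[0,0,0.004,0,0,0],[0,0,0.008,0,0,0],[0,0,0.012,0,0,0],[0,0,0.016,0,0,0],[0,0,0.019,0,0,0],[0,0,0.022,0,0,0],[0,0,0.024,0,0,0],[0,0,0.024,0,0,0]]'
python3 -m creep '[[0,0,0.001,0,0,0],[0,0,0.002,0,0,0],[0,0,0.003,0,0,0],[0,0,0.004,0,0,0],[0,0,0.005,0,0,0],[0,0,0.006,0,0,0],[0,0,0.006,0,0,0],[0,0,0.006,0,0,0]]'
```

```text
clock: 4.45
tcp_pos: [0.5686, 0.088, 0.0778]
orientation: [-0.0, 0.046, 0.999, 0.0]
wrist_force: [0.2, -0.4, 0.1]
finger_gap: 0.0002
clock: 5.25
tcp_pos: [0.5688, 0.088, 0.0721]
orientation: [-0.0, 0.046, 0.999, 0.0]
wrist_force: [-0.6, -0.1, 0.0]
finger_gap: 0.0004
```

```bash
python3 -m creep '[[0,0,0.001,0,0,0],[0,0,0.002,0,0,0],[0,0,0.003,0,0,0],[0,0,0.004,0,0,0],[0,0,0.004,0,0,0],[0,0,0.004,0,0,0],[0,0,0.004,0,0,0],[0,0,0.004,0,0,0]]'
python3 - <<'E'
from h import *
im,d=env.read_camera("side");q=env.camera_params("side")
s=env.get_state();print(s["tcp_pos"],s["wrist_force"])
cv2.imwrite("pics/side4.png",cv2.resize(im[130:250,200:340],None,fx=4,fy=4,interpolation=cv2.INTER_CUBIC))
P=np.array([depthpt(q,u,v,d) for v in range(170,232) for u in range(255,290) if d[v,u]>0])
k=P[(np.abs(P[:,0]-.577)<.008)&(np.abs(P[:,1]-.088)<.016)&(P[:,2]>.107)];print(np.sort(k[:,2])[:8].round(3))
E
```

```text
clock: 6.05
tcp_pos: [0.5691, 0.088, 0.0693]
orientation: [0.001, 0.046, 0.999, 0.0]
wrist_force: [-2.8, -0.1, 8.2]
finger_gap: 0.0001
[0.56911472 0.08805247 0.06941041] [-2.52286431 -0.3826567   8.33055475]
[0.108 0.108 0.109 0.109 0.109 0.109 0.109 0.11 ]
```

View pics/side4.png

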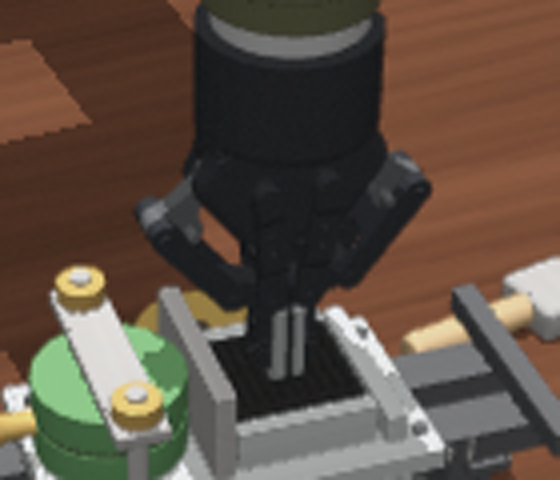

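The tips are on the pad with an 8.2 N reaction, right at the spring threshold. I press about 5 mm further.

```bash
python3 -m creep '[[0,0,0.001,0,0,0],[0,0,0.002,0,0,0],[0,0,0.003,0,0,0],[0,0,0.004,0,0,0],[0,0,0.005,0,0,0],[0,0,0.0055,0,0,0],[0,0,0.0055,0,0,0],[0,0,0.0055,0,0,0]]'
```

```text
clock: 6.9
tcp_pos: [0.5691, 0.0881, 0.0642]
orientation: [0.001, 0.046, 0.999, 0.0]
wrist_force: [-3.3, -0.4, 10.8]
finger_gap: -0.0002
```

```bash
python3 -m creep '[[0,-0.001,0,0,0,0],[0,-0.004,0,0,0,0],[0,-0.009,0,0,0,0],[0,-0.015,0,0,0,0],[0,-0.021,0,0,0,0],[0,-0.026,0,0,0,0],[0,-0.029,0,0,0,0],[0,-0.030,0,0,0,0]]'
python3 - <<'E'
from h import *
im,d=env.read_camera("side");im2,_=env.read_camera("top")
cv2.imwrite("pics/m5.png",np.hstack([cv2.resize(im[150:290,130:330],None,fx=2,fy=2),cv2.resize(im2[150:290,210:410],None,fx=2,fy=2)]))
s=env.get_state();print(s["tcp_pos"],s["wrist_force"])
E
```

```text
clock: 7.7
tcp_pos: [0.5662, 0.0583, 0.0642]
orientation: [0.001, 0.046, 0.999, 0.0]
wrist_force: [-3.9, 1.4, 11.2]
finger_gap: -0.0
[0.56618491 0.0581881  0.06421238] [-3.70078469 -0.40172465 11.33884962]
```

View pics/m5.png

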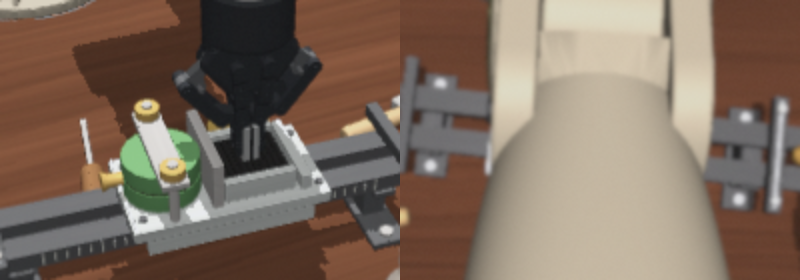

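The carriage moves with the fingers, which stay mid-pad, and the drag is only 1–2 N. I continue.

```bash
python3 -m creep '[[0,-0.002,0,0,0,0],[0,-0.007,0,0,0,0],[0,-0.014,0,0,0,0],[0,-0.022,0,0,0,0],[0,-0.030,0,0,0,0],[0,-0.037,0,0,0,0],[0,-0.042,0,0,0,0],[0,-0.044,0,0,0,0]]'
python3 -m creep '[[0,-0.002,0,0,0,0],[0,-0.007,0,0,0,0],[0,-0.014,0,0,0,0],[0,-0.021,0,0,0,0],[0,-0.028,0,0,0,0],[0,-0.034,0,0,0,0],[0,-0.038,0,0,0,0],[0,-0.040,0,0,0,0]]'
```

```text
clock: 8.6
tcp_pos: [0.5618, 0.0142, 0.0641]
orientation: [0.0, 0.046, 0.999, 0.0]
wrist_force: [-4.0, 1.6, 11.0]
finger_gap: 0.0001
clock: 9.4
tcp_pos: [0.558, -0.0255, 0.064]
orientation: [0.0, 0.046, 0.999, 0.0]
wrist_force: [-4.1, 2.5, 11.1]
finger_gap: -0.0002
```

```bash
python3 -m creep '[[0,-0.002,0,0,0,0],[0,-0.004,0,0,0,0],[0,-0.006,0,0,0,0],[0,-0.008,0,0,0,0],[0,-0.010,0,0,0,0],[0,-0.012,0,0,0,0],[0,-0.014,0,0,0,0],[0,-0.016,0,0,0,0]]'
python3 -m creep '[[0,-0.0007,0,0,0,0],[0,-0.0014,0,0,0,0],[0,-0.002,0,0,0,0],[0,-0.0027,0,0,0,0],[0,-0.0034,0,0,0,0],[0,-0.004,0,0,0,0],[0,-0.0045,0,0,0,0],[0,-0.005,0,0,0,0]]'
```

```text
clock: 10.2
tcp_pos: [0.5564, -0.0411, 0.064]
orientation: [0.0, 0.046, 0.999, 0.0]
wrist_force: [-5.2, 1.5, 11.3]
finger_gap: -0.0001
clock: 11.0
tcp_pos: [0.556, -0.0455, 0.064]
orientation: [0.0, 0.046, 0.999, 0.001]
wrist_force: [-4.7, 3.9, 10.5]
finger_gap: -0.0001
```

```bash
python3 -m creep '[[0,-0.0005,0,0,0,0],[0,-0.001,0,0,0,0],[0,-0.0015,0,0,0,0],[0,-0.002,0,0,0,0],[0,-0.0025,0,0,0,0],[0,-0.003,0,0,0,0],[0,-0.003,0,0,0,0],[0,-0.003,0,0,0,0]]'
python3 - <<'E'
from h import *
im,d=env.read_camera("side")
cv2.imwrite("pics/m6.png",cv2.resize(im[180:300,80:260],None,fx=4,fy=4,interpolation=cv2.INTER_CUBIC))
E
```

```text
clock: 11.8
tcp_pos: [0.5567, -0.0472, 0.0642]
orientation: [0.001, 0.045, 0.999, 0.002]
wrist_force: [-3.1, 6.2, 10.2]
finger_gap: 0.0003
```

View pics/m6.png

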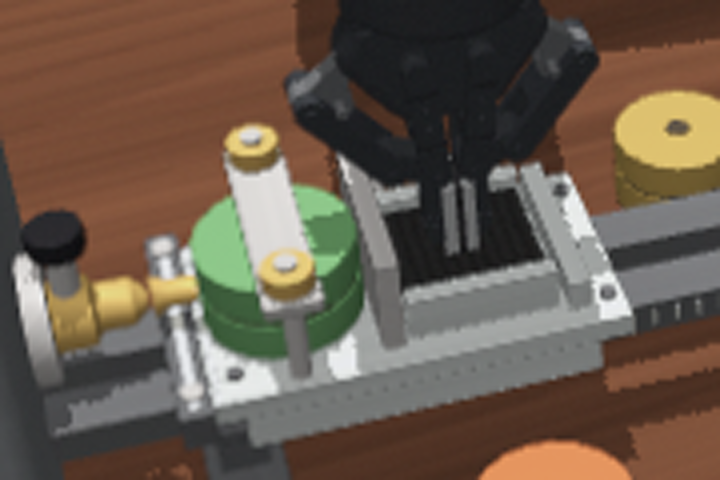

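The deck's front edge is against the stop bar and the bush is at the nozzle. The lateral force rose to 6 N and the motion stalled. I lift straight up to let the pad rise.

```bash
python3 -m creep '[[0,0,-0.001,0,0,0],[0,0,-0.0025,0,0,0],[0,0,-0.004,0,0,0],[0,0,-0.006,0,0,0],[0,0,-0.009,0,0,0],[0,0,-0.014,0,0,0],[0,0,-0.022,0,0,0],[0,0,-0.03,0,0,0]]'
python3 -m creep '[[0,0,-0.01,0,0,0],[0,0,-0.025,0,0,0],[0,0,-0.045,0,0,0],[0,0,-0.065,0,0,0],[0,0,-0.085,0,0,0],[0,0,-0.1,0,0,0],[0,0,-0.105,0,0,0],[0,0,-0.105,0,0,0]]'
python3 - <<'E'
from h import *
im,d=env.read_camera("wrist");p=env.camera_params("wrist");s=env.get_state();print(s["tcp_pos"],s["wrist_force"])
q=env.camera_params("side");a,ds=env.read_camera("side")
np.save("ws",d);np.save("ss",ds)
cv2.imwrite("pics/w7.png",im);cv2.imwrite("pics/s7f.png",a)
cv2.imwrite("pics/m7.png",np.hstack([im[:,:],cv2.resize(a[170:300,60:260],(560,420))])[:, :].copy() if 0 else np.hstack([cv2.resize(im,(400,300)),cv2.resize(a[180:285,80:220],(400,300))]))
E
```

```text
clock: 12.65
tcp_pos: [0.5559, -0.0495, 0.093]
orientation: [-0.0, 0.046, 0.999, 0.0]
wrist_force: [0.7, -0.1, 0.1]
finger_gap: 0.0002
clock: 13.45
tcp_pos: [0.5567, -0.0496, 0.1986]
orientation: [0.001, 0.046, 0.999, -0.0]
wrist_force: [0.9, -0.4, -0.4]
finger_gap: 0.0001
[ 0.55611034 -0.04946168  0.1976211 ] [-0.00546327  0.34959919 -0.99891343]
```

View pics/m7.png

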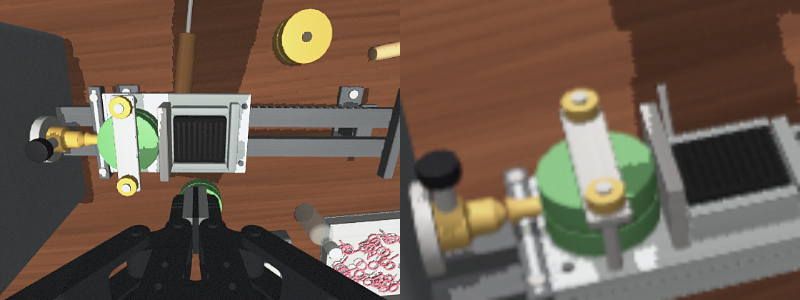

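Deck and bar appear in contact, and the pad is up and untouched. One numeric check: pad centre to bar, and pad height.

Run:
```python
from h import *
im=cv2.imread("pics/w7.png");d=np.load("ws.npy");p=env.camera_params("wrist")
m=np.zeros(im.shape[:2],np.uint8);m[150:240,236:322]=(im.max(2)<60)[150:240,236:322]
n,l,s,c=cv2.connectedComponentsWithStats(m);i=1+np.argmax(s[1:,4]);r=cv2.minAreaRect(np.argwhere(l==i)[:,::-1].astype(np.float32))
pad=plane(p,*r[0],.106);print(r,pad,"z",np.median([depthpt(p,u,v,d)[2] for u in range(262,300,4) for v in range(180,212,4)]))
g=im[:,:,:].min(2)
for v in (150,200,215): print(v,g[v,120:160].tolist())
print([depthpt(p,u,200,d).round(3).tolist() for u in range(122,160,3)])
ax=np.array([-.092,-.996]);print("travel est",(pad-[.5687,.0886,.106])[:2]@ax,"of 0.1355")
cv2.imwrite("pics/c8.png",cv2.resize(im[110:290,100:360],None,fx=3,fy=3,interpolation=cv2.INTER_CUBIC))
```

```text
((279.5, 194.5), (65.0, 73.0), 90.0) [ 0.55143885 -0.04530759  0.106     ] z 0.10481057354695392
150 [114, 115, 115, 115, 115, 114, 106, 116, 126, 128, 98, 197, 246, 244, 244, 255, 173, 90, 121, 129, 137, 116, 74, 28, 80, 255, 248, 244, 206, 240, 242, 242, 140, 108, 125, 125, 125, 117, 110, 236]
200 [102, 105, 98, 100, 104, 103, 104, 100, 101, 102, 98, 102, 101, 102, 101, 100, 127, 140, 149, 145, 147, 146, 145, 151, 145, 146, 146, 151, 146, 150, 148, 151, 153, 147, 152, 150, 147, 149, 149, 150]
215 [126, 126, 129, 127, 127, 128, 128, 125, 128, 124, 129, 126, 125, 131, 108, 120, 123, 123, 118, 214, 171, 138, 142, 145, 143, 147, 144, 148, 143, 146, 146, 144, 144, 147, 149, 146, 148, 154, 150, 150]
[[0.544, -0.173, 0.106], [0.544, -0.171, 0.106], [0.545, -0.169, 0.105], [0.545, -0.166, 0.105], [0.545, -0.164, 0.105], [0.542, -0.155, 0.12], [0.542, -0.153, 0.119], [0.542, -0.151, 0.119], [0.542, -0.148, 0.12], [0.543, -0.146, 0.12], [0.543, -0.144, 0.118], [0.543, -0.141, 0.12], [0.543, -0.138, 0.121]]
travel est 0.1349599840125257 of 0.1355
```

View pics/c8.png

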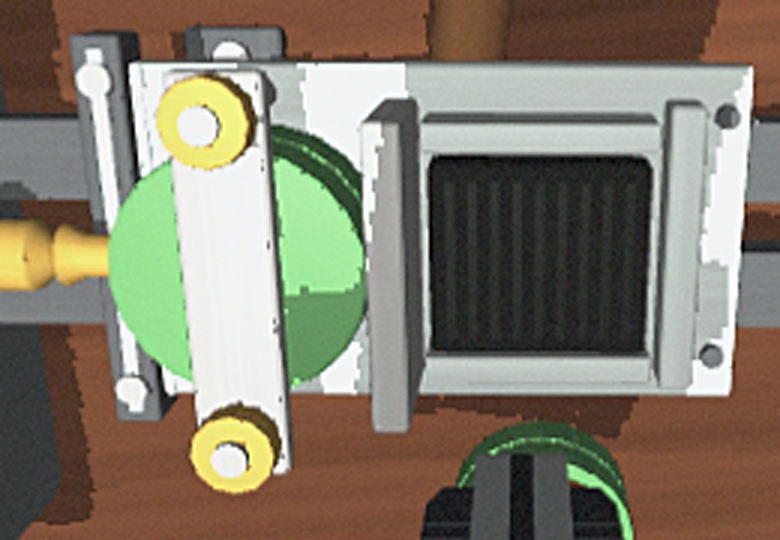

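The deck edge touches the bar with no gap, the pad is up (z≈0.105), and the estimated travel is 0.135 of 0.1355 m. Handing in.

```bash
python3 -c "
from workcell import env
s=env.get_state();print(s['clock'],s['wrist_force']);print(env.hand_in())"
```

```text
13.55 [-0.41631434  0.44563538 -0.27542861]
the job is handed in; nothing more can be done
None
```

The carriage is up against the marked stop with the brake on, and I handed the job in at 13.6 s. With the fingers shut I pressed the pad down about 5 mm (about 11 N), pushed the carriage about 135 mm along the rail, then lifted straight off.

**Last checks:**
- **At the stop:** sideways force rose from about 2 N to 6 N and the motion stalled. Pictures show the deck edge on the bar with no visible gap and the bush at the nozzle. Estimated travel was 135.0 mm of an expected 135.5 mm.
- **Brake:** the pad is back up, at about 105 mm against 106 mm at rest, and the gripper is clear with about 0 N on the wrist. I did not test the brake's hold directly.
- **Bystanders:** I planned for clearance and no unexpected force showed up, but I did not re-measure their positions afterwards.

**Disagreement:** the shut fingertips were about 36 mm higher than the reported TCP height. The side camera's depth and the contact force both showed this, so I found the pad by force rather than by the reported height.

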